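# Find the studio weight whose sole still grips

### The arm

A 6-joint arm with a two-finger parallel gripper is mounted at the origin on the work surface. World frame = base frame: x ahead of the robot, y to its left, z up, the work surface at z = 0. Lengths are in mm, angles in rad, forces in N, time in s.
With the tool pointing down it reaches from about 275 to 750 mm from the base axis. Payload 10.2 kg.
Tool frame: the origin (TCP) lies at the very end of the fingers, on their centre line; the grasp point (between the pads) lies 19 mm behind it; z points along the fingers, y is the line along which they close (so a half turn about z gives the same grasp; the last joint's range is limited). The gripper opens to 85 mm and grips with 20 to 120 N. Pads are 22 mm wide; open, the fingers measure 114 mm over their backs; the gripper's body (76 mm by 85 mm) begins 54 mm behind the grasp point. The pads swing forward as they close: fully open they stand 13 mm farther back than shut.
Start: joints at [-1.336, 0.313, 1.498, -0, 1.331, -0.223], TCP at [232.026, -470.951, 231.294] pointing down, gripper open.
Joint ranges: [-2.94, 2.94], [-0.97, 2.17], [0.19, 2.56], [-1.23, 4.37], [0.02, 3.11], [-2.88, 2.88]. Speed limits (rad/s): [2.39, 2.39, 3.01, 3.14, 3.14, 3.14].

### API

Orientations are given as a unit quaternion [w, x, y, z].
In Python, from rig import ctrl gives the robot as it stands.
- The arm moves only by the tool step_arm, never from a script. Its argument "increments" is a list of rows, each a list of 3 entries, a list of its own where there are three numbers: the shift along the tool's x, y, z in cm, then the turn, a rotation vector about the tool's x, y, z in degrees, then the opening in per cent of the stroke, from 0 (shut) to 100 (fully open). A call has 1 to 8 rows; each row is the pose to reach, as a shift and turn from the pose commanded when the call began, along the tool's axes at that moment; what a row does not reach only later rows make up. A row lasts 1/8 s, in which the tool goes at most 62.5 mm and 10.7 degrees, less where a joint would pass 70% of its speed; a pose out of reach is approached as far as the arm can. A call with a gripper value outside its range is refused whole. The fingers move at their own pace and stop on an object; "squeeze" is the grip in N (left out, the last holds). Time passes only in rows, so rows that repeat a pose let the fingers close. It gives the time, the measured TCP pose, the force, the opening and the grip force at its end, in the units of the state.
- ctrl.sense(): the state, without advancing time (a new reading comes with each control period).
- ctrl.capture(name): name is "scene" or "top" or "wrist"; returns a dict with "img" (420x560x3 uint8, red, green, blue), "fx", "fy", "cx", "cy" (pixels), "extrinsics" (4x4, takes a point from camera to world coordinates). Camera axes: x right, y down, z forward; pixel columns grow to the right and rows downward; lengths in mm; the calibration is good to about 2 mm. A picture is of the moment at which its call begins. There is no depth.
- ctrl.finish_job(): hands the job in; it is judged then, once.
The state is a dict: "time_s": time; "joints": joint angles; "dq": joint speeds; "tau": joint torques, N m; "eef_pos": TCP position; "ee_rot": TCP orientation; "force": force on the tool from outside, world axes, zero at the start; "wrist_torque": the same for the moment, N m; "grip_width": opening from 0.0 (shut) to 1.0 (fully open); "grip_force": force on a finger pad.
Only numpy, scipy, OpenCV 4.12 (cv2) and the standard library are available. Lean on these libraries where they do the work, as an engineer would, in place of code of your own. Each camera call takes 0.05 s, during which the arm holds its last target. There are 200 camera calls.

### The job

Three look-alike blue weights stand in the wooden rack, and clay dust has made the rubber soles of two of them slippery. Find the one whose sole still grips by dragging weights, sole down under their own weight, across the plywood board and feeling how hard they drag (the one you choose must have been dragged too), then set that one gently, sole down, between the cheeks of the green holder. Leave the slippery ones sole down on the board or in the rack, never put one in the holder, and do not disturb the clay foot, the spray bottle or the tool cup.

Things in the scene. Friction and masses are not known exactly. Their poses are not given: they have to be found in the camera images.
- weight_1_center (a point): one of three look-alike blue iron weights with a 6 mm black rubber sole under it: 44 mm along its x, 60 mm along its y, 40 mm high, 0.75 to 0.90 kg. The point is its centre, 20 mm above the sole's underside; z up. It starts sole down in a bay of the rack. One of the three grips, two are slippery; looks, names and bays do not tell which
- weight_2_center (a point): one of three look-alike blue iron weights with a 6 mm black rubber sole under it: 44 mm along its x, 60 mm along its y, 40 mm high, 0.75 to 0.90 kg. The point is its centre, 20 mm above the sole's underside; z up. It starts sole down in a bay of the rack. One of the three grips, two are slippery; looks, names and bays do not tell which
- weight_3_center (a point): one of three look-alike blue iron weights with a 6 mm black rubber sole under it: 44 mm along its x, 60 mm along its y, 40 mm high, 0.75 to 0.90 kg. The point is its centre, 20 mm above the sole's underside; z up. It starts sole down in a bay of the rack. One of the three grips, two are slippery; looks, names and bays do not tell which
- board: fixed plywood modelling board, 360 mm along its x, 270 mm along its y, 12 mm thick; origin at the centre of its underside (table height), z up. Its half towards the robot (-x) is free. Under its own weight alone a slippery weight slides on it at about 0.8 to 1.2 N sideways, the gripping one at about 7 to 9.5 N
- rack: fixed pale wooden rack, 186 mm along its x, 80 mm along y; origin under its centre, z up. Three bays in a row along x, centred at x = -58, 0, 58 mm, floor 8 mm up. Walls between them are level with the weights' tops (48 mm up), 3 mm beside each weight: here a weight can be grasped only across its 60 mm length, which lies along the rack's y. The y ends have only a sill, top 14 mm up, 34 mm from the middle
- holder: fixed green holder for one weight; origin under its centre, z up, floor 8 mm up. Two upright cheeks, tops 63 mm up, stand at its +y and -y ends, 68 mm apart inside: the weight's 60 mm length goes between them along y. The x sides have only sills, tops 14 mm up, 28 mm from the middle: in here fingers fit only across the weight's 44 mm width (along x)
- clay_foot: bystander: brown clay study of a foot standing on the far part of the board, 50 mm along x, 120 mm along y, 93 mm high; origin at the centre of its underside
- spray_bottle: bystander: white and blue spray bottle, 68 mm across, 181 mm high; origin at the centre of its underside
- tool_cup: bystander: terracotta cup with modelling tools, 80 mm across, about 185 mm high with the tools; origin at the centre of its underside

How it is judged:
By the outcome, as a careful person would: the job done as asked, in the order asked, and still so for the second after the job is handed in, with the robot touching nothing.
It also fails if it takes over 72 s, if anything falls off the work surface, if the arm or the gripper's body presses on something with over 40 N, if the wrist force passes 120 N, or if a joint passes its speed limit or range.

## Working session

There is one attempt and no reset: what is moved stays moved. The work goes in short steps, Python scripts to look and compute and a tool call to move; the robot and the scene stay as the last step left them, time stands still between calls to the robot, and variables do not carry over. Pictures are saved under pics/ and viewed, at most 10 in all, crops included, and the job is handed in when it is done.

Besides the shell and the picture viewer there is one more tool, called after "Call:" as name([rows], argument=value, ...), one row to a line, values as JSON. step_arm: Moves the arm, as the interface text tells. Its arguments: {"type":"object","properties":{"increments":{"type":"array"},"squeeze":{"type":"number"}},"required":["increments"]}

```bash
mkdir -p pics; ls; python3 - <<'E'
from rig import ctrl
import cv2,numpy as np
np.set_printoptions(precision=3,suppress=True)
for n in("scene","top"):
    c=ctrl.capture(n); cv2.imwrite(f"pics/{n}0.png",c["img"][:,:,::-1]); np.savez(f"{n}0.npz",**c)
    print(n,c["fx"],c["cx"],c["cy"],c["extrinsics"])
s=ctrl.sense(); print(s)
E
```

```text
pics
scene 452.65569531023067 273.23843210973877 212.74608272995283 [[  -0.869    0.286   -0.403 1065.704]
 [   0.494    0.519   -0.698  792.053]
 [   0.009   -0.805   -0.593  720.587]
 [   0.       0.       0.       1.   ]]
top 474.81360852667495 283.4674069541327 217.38101432826102 [[  -0.025   -0.996    0.086  490.07 ]
 [  -1.       0.023   -0.021   15.437]
 [   0.019   -0.087   -0.996 1140.478]
 [   0.       0.       0.       1.   ]]
{'time_s': 0.1, 'joints': array([-1.336,  0.313,  1.498, -0.   ,  1.331, -0.223]), 'dq': array([ 0.   , -0.   , -0.002,  0.   ,  0.   ,  0.   ]), 'tau': array([  0.002, -41.29 , -26.014,  -0.   ,   0.003,  -0.   ]), 'eef_pos': array([ 231.976, -470.709,  230.791]), 'ee_rot': array([-0.001,  0.974,  0.227, -0.   ]), 'force': array([-0.474, -0.433,  0.087]), 'wrist_torque': array([-0.013, -0.007,  0.033]), 'grip_force': 0.0, 'grip_width': 0.9994519007909763}
```

View pics/top0.png

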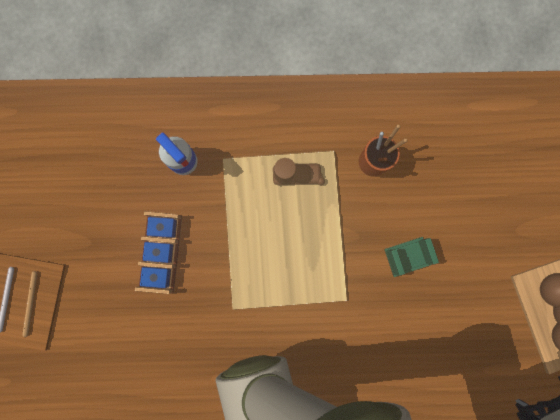

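View pics/scene0.png

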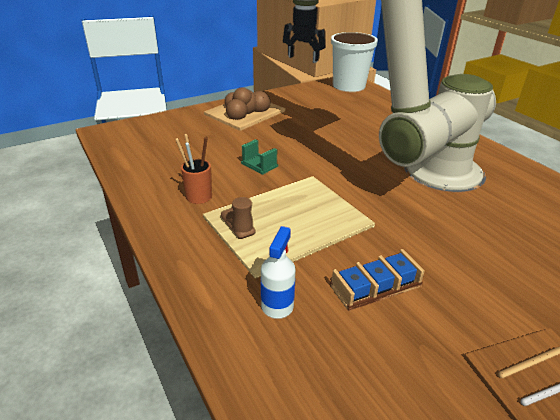

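The top view shows the weights in the rack at about (160,227), (157,253) and (154,278), the board around (285,230), the holder at (413,257), the foot at (298,172), the bottle at (177,153) and the cup at (382,153). The scene view agrees with this.

```bash
cat > h.py <<'E'
import cv2,numpy as np
np.set_printoptions(precision=1,suppress=True)
def ray(c,uv,z):
    uv=np.atleast_2d(np.asarray(uv,float)); E=c["extrinsics"]
    d=np.c_[(uv[:,0]-c["cx"])/c["fx"],(uv[:,1]-c["cy"])/c["fy"],np.ones(len(uv))]@E[:3,:3].T
    o=E[:3,3]; return (o+d*((z-o[2])/d[:,2])[:,None])[:,:2]
def mask(c,lo,hi):
    return cv2.inRange(cv2.cvtColor(c["img"],cv2.COLOR_RGB2HSV),np.array(lo),np.array(hi))
def blobs(m,amin):
    cs,_=cv2.findContours(m,cv2.RETR_EXTERNAL,cv2.CHAIN_APPROX_NONE)
    return [k[:,0,:] for k in cs if cv2.contourArea(k)>amin]
def rect(P):
    r=cv2.minAreaRect(P.astype(np.float32)); return r
E
python3 - <<'E'
from h import *
c=dict(np.load("top0.npz"))
for nm,lo,hi,z,a in(("blue",(105,150,60),(125,255,255),48,150),("green",(60,60,20),(95,255,160),63,100),("board",(15,50,150),(28,160,255),12,3000)):
    m=mask(c,lo,hi)
    for b in blobs(m,a):
        r=rect(ray(c,b,z)); print(nm,b.mean(0),cv2.contourArea(b),np.array(r[0]),np.array(r[1]),r[2])
        if nm!="blue": print(cv2.boxPoints(r))
for nm,uv,z in(("bottle",(177,150),120),("cup",(382,155),90),("foot",(285,168),93),("footend",(320,174),20)): print(nm,ray(c,uv,z))
im=c["img"][:,:,::-1]
a=cv2.resize(im[200:305,120:200],None,fx=5,fy=5,interpolation=cv2.INTER_CUBIC)[:525]
b=cv2.resize(im[200:305,375:450],None,fx=5,fy=5,interpolation=cv2.INTER_CUBIC)[:525]
cv2.imwrite("pics/crop.png",np.hstack([a,b]))
E
```

```text
blue [153.4 277.1] 364.0 [455.1 292.5] [54.6 38.7] 84.14889526367188
blue [156.  252.9] 160.5 [512.3 285.9] [53.6 37.2] 83.3679428100586
blue [169.5 146.9] 250.5 [755.5 253.7] [74.9 20.8] 41.76576614379883
green [430.3 251. ] 135.0 [ 498.6 -338.7] [57.1 19. ] 15.704575538635254
[[ 468.5 -337.3]
 [ 473.7 -355.6]
 [ 528.6 -340.1]
 [ 523.5 -321.9]]
green [406.3 255.1] 565.5 [ 487.3 -288.7] [64.  87.4] 16.800870895385742
[[ 444.1 -256.1]
 [ 469.3 -339.8]
 [ 530.6 -321.3]
 [ 505.3 -237.6]]
board [282.2 229.8] 16698.5 [558.8  -4.8] [367.7 275.9] 2.870061159133911
[[ 368.2  123.7]
 [ 382.1 -151.8]
 [ 749.3 -133.4]
 [ 735.5  142.1]]
bottle [[730.8 222.1]]
cup [[ 716.8 -232.2]]
foot [[691.3 -12.6]]
footend [[689.  -97.9]]
```

View pics/crop.png

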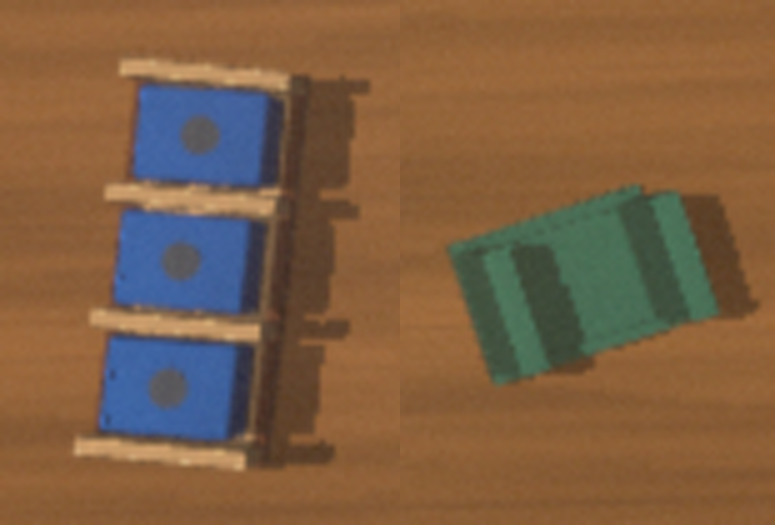

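```bash
cat >> h.py <<'E'
from scipy.spatial.transform import Rotation as R
def go(s,x,y,z,phi):
    """shift (cm) and turn (deg) in tool axes to TCP x,y,z with tool y at world heading phi deg"""
    q=s["ee_rot"]; T=R.from_quat([q[1],q[2],q[3],q[0]])
    a=np.radians(phi); yv=np.array([np.cos(a),np.sin(a),0]); zv=np.array([0,0,-1.]); xv=np.cross(yv,zv)
    G=R.from_matrix(np.c_[xv,yv,zv])
    print("shift cm",np.round(T.inv().apply(np.array([x,y,z])-s["eef_pos"])/10,2),"turn",np.round((T.inv()*G).as_rotvec(degrees=True),1))
E
python3 - <<'E'
from h import *
from rig import ctrl
go(ctrl.sense(),455,292,150,83.7)
c=dict(np.load("top0.npz")); print(ray(c,[(160,227),(156.2,252.2),(153.6,277.4)],48))
E
```

```text
shift cm [ 53.7 -58.5   8.2] turn [  -0.    -0.1 -147.5]
[[569.  276.5]
 [511.5 285.3]
 [454.5 291.3]]
```

Call:
step_arm([
  [[53.7,-58.5,8.2],[0,0,-147.5],100],
  [[53.7,-58.5,8.2],[0,0,-147.5],100],
  [[53.7,-58.5,8.2],[0,0,-147.5],100],
  [[53.7,-58.5,8.2],[0,0,-147.5],100],
  [[53.7,-58.5,8.2],[0,0,-147.5],100],
  [[53.7,-58.5,8.2],[0,0,-147.5],100],
  [[53.7,-58.5,8.2],[0,0,-147.5],100],
  [[53.7,-58.5,8.2],[0,0,-147.5],100],
], squeeze=40)

```text
time_s: 1.1
eef_pos: [371.9, 8.4, 179.9]
ee_rot: [0.0, 0.555, 0.832, 0.0]
force: [1.2, -0.4, -0.2]
grip_width: 1.007
grip_force: 0.0
```

```bash
python3 -c "
from h import *
from rig import ctrl
go(ctrl.sense(),455,292,150,83.7)"
```

```text
shift cm [23.  18.5  3. ] turn [  0.    0.  -61.2]
```

Call:
step_arm([
  [[23,18.5,3],[0,0,-61.2],100],
  [[23,18.5,3],[0,0,-61.2],100],
  [[23,18.5,3],[0,0,-61.2],100],
  [[23,18.5,3],[0,0,-61.2],100],
  [[23,18.5,3],[0,0,-61.2],100],
  [[23,18.5,3],[0,0,-61.2],100],
  [[23,18.5,3],[0,0,-61.2],100],
  [[23,18.5,3],[0,0,-61.2],100],
])

```text
time_s: 2.1
eef_pos: [456.3, 288.7, 149.9]
ee_rot: [-0.0, 0.059, 0.998, -0.0]
force: [-0.0, 0.6, 0.4]
grip_width: 1.0
grip_force: 0.0
```

```bash
python3 - <<'E'
from h import *
from rig import ctrl
s=ctrl.sense(); go(s,455,292,22,83.7); print(s["joints"])
c=ctrl.capture("wrist"); cv2.imwrite("pics/w1.png",c["img"][:,:,::-1]); np.savez("w1.npz",**c)
print(c["extrinsics"],c["fx"])
E
```

```text
shift cm [ 0.2  0.3 12.8] turn [-0.  -0.  -0.5]
[ 0.3  0.4  1.6 -0.   1.2 -1.1]
[[  0.1   0.9   0.3 373.2]
 [  1.   -0.1  -0.  298.1]
 [ -0.    0.3  -0.9 292.4]
 [  0.    0.    0.    1. ]] 350.73332269574405
```

View pics/w1.png

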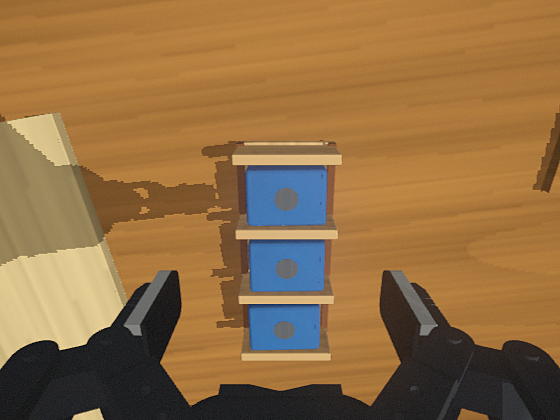

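The wrist view shows the three weights at (286,199), (286,268) and (284,330), with a finger on either side.

```bash
python3 - <<'E'
from h import *
c=dict(np.load("w1.npz")); print(ray(c,[(286,199),(286,268),(284,330)],48))
print(ray(c,[(180,300),(380,300)],131))
for b in blobs(mask(c,(100,120,60),(125,255,255)),1500):
    r=rect(ray(c,b,48)); print(np.array(r[0]),np.array(r[1]),r[2])
E
```

```text
[[454.5 292.7]
 [511.3 286.2]
 [569.6 277.9]]
[[476.9 231.5]
 [489.7 338.2]]
[566.3 278. ] [58. 46.] 84.51220703125
[509.5 286.7] [58.4 45.2] 83.7542724609375
[452.5 292.8] [58.6 44.6] 84.1868667602539
```

Call:
step_arm([
  [[0.2,0.3,4],[0,0,-0.3],100],
  [[0.2,0.3,8],[0,0,-0.3],100],
  [[0.2,0.3,10.5],[0,0,-0.3],100],
  [[0.2,0.3,12],[0,0,-0.3],100],
  [[0.2,0.3,12.7],[0,0,-0.3],100],
  [[0.2,0.3,12.7],[0,0,-0.3],40],
  [[0.2,0.3,12.7],[0,0,-0.3],40],
  [[0.2,0.3,12.7],[0,0,-0.3],40],
], squeeze=40)

```text
time_s: 3.15
eef_pos: [455.4, 292.7, 24.1]
ee_rot: [0.001, 0.055, 0.998, 0.0]
force: [-0.1, -1.0, 6.8]
grip_width: 0.695
grip_force: 45.8
```

Call:
step_arm([
  [[0,0,-2],[0,0,0],40],
  [[0,0,-5],[0,0,0],40],
  [[0,0,-6],[0,0,0],40],
  [[0,0,-6],[0,0,0],40],
])

```text
time_s: 3.65
eef_pos: [454.3, 292.3, 82.5]
ee_rot: [-0.0, 0.055, 0.998, -0.0]
force: [-0.5, -0.2, -9.6]
grip_width: 0.686
grip_force: 48.8
```

```bash
python3 -c "
from h import *
from rig import ctrl
s=ctrl.sense();print(s['eef_pos'],s['force'],s['grip_width'])
go(s,420,80,70,83.7);go(s,420,80,30,83.7)"
```

```text
[454.3 292.3  82.5] [-0.5 -0.2 -9.6] 0.6855492487133039
shift cm [  1.1 -21.5   1.2] turn [-0. -0. -0.]
shift cm [  1.1 -21.5   5.2] turn [-0. -0. -0.]
```

Call:
step_arm([
  [[0.3,-6,0.5],[0,0,0],40],
  [[0.6,-12,1],[0,0,0],40],
  [[0.9,-18,1.5],[0,0,0],40],
  [[1.1,-21.5,3],[0,0,0],40],
  [[1.1,-21.5,4.5],[0,0,0],40],
  [[1.1,-21.5,5],[0,0,0],40],
  [[1.1,-21.5,5.2],[0,0,0],40],
  [[1.1,-21.5,5.3],[0,0,0],40],
])

```text
time_s: 4.65
eef_pos: [420.1, 80.3, 30.0]
ee_rot: [0.0, 0.055, 0.998, 0.0]
force: [-0.8, -0.5, -8.1]
grip_width: 0.69
grip_force: 49.9
```

Call:
step_arm([
  [[0,0,0.15],[0,0,0],40],
  [[0,0,0.25],[0,0,0],40],
  [[0,0,0.25],[0,0,0],100],
  [[0,0,0.25],[0,0,0],100],
  [[0,0,0.7],[0,0,0],100],
  [[0,0,1.2],[0,0,0],100],
  [[0,0,1.2],[0,0,0],100],
])

```text
time_s: 5.52
eef_pos: [419.7, 79.9, 17.5]
ee_rot: [-0.001, 0.055, 0.998, 0.0]
force: [-0.4, 0.8, -0.7]
grip_width: 1.003
grip_force: 0.0
```

Call:
step_arm([
  [[0,-0.6,0],[0,0,0],100],
  [[0,-1.0,0],[0,0,0],100],
  [[0,-1.4,0],[0,0,0],100],
  [[0,-1.8,0],[0,0,0],100],
  [[0,-2.2,0],[0,0,0],100],
  [[0,-2.6,0],[0,0,0],100],
])

```text
time_s: 6.28
eef_pos: [417.2, 53.9, 18.0]
ee_rot: [0.0, 0.055, 0.998, 0.0]
force: [0.1, 3.3, 2.9]
grip_width: 1.001
grip_force: 1.3
```

Call:
step_arm([
  [[0,-0.5,0],[0,0,0],100],
  [[0,-1.0,0],[0,0,0],100],
  [[0,-1.5,0],[0,0,0],100],
])

```text
time_s: 6.65
eef_pos: [415.5, 38.8, 18.0]
ee_rot: [0.0, 0.055, 0.998, -0.0]
force: [0.4, 2.4, 1.7]
grip_width: 1.001
grip_force: 1.3
```

Call:
step_arm([
  [[0,-0.5,0],[0,0,0],100],
  [[0,-1.0,0],[0,0,0],100],
  [[0,-1.5,0],[0,0,0],100],
])

```text
time_s: 7.02
eef_pos: [413.8, 23.9, 17.9]
ee_rot: [-0.0, 0.055, 0.998, 0.0]
force: [0.5, 3.0, 1.7]
grip_width: 1.002
grip_force: 1.3
```

Call:
step_arm([
  [[0,0.3,0],[0,0,0],100],
  [[0,0.6,0],[0,0,0],100],
  [[0,0.6,0],[0,0,0],100],
  [[0,0.6,0],[0,0,0],100],
])

```text
time_s: 7.52
eef_pos: [414.5, 30.3, 17.9]
ee_rot: [-0.0, 0.055, 0.998, -0.0]
force: [-0.4, -0.6, -0.3]
grip_width: 1.001
grip_force: 0.0
```

```bash
python3 - <<'E'
from h import *
from rig import ctrl
for i in range(3):
    s=ctrl.sense();print(s['eef_pos'],s['force'],s['wrist_torque'],s['grip_force'])
    c=ctrl.capture("scene")
np.savez("s2.npz",**c)
im=c["img"][150:330,180:420,::-1]
w=ctrl.capture("wrist")["img"][:,:,::-1]
cv2.imwrite("pics/s2.png",np.hstack([cv2.resize(im,(400,300)),cv2.resize(w,(400,300))]))
E
```

```text
[414.5  30.3  17.9] [-0.4 -0.6 -0.3] [ 0.  -0.  -0.1] 0.0
[414.5  30.3  17.9] [ 0.  -1.  -0.1] [-0. -0. -0.] 0.0
[414.5  30.2  17.9] [ 0.6 -0.6  0.3] [-0. -0.  0.] 0.0
```

View pics/s2.png

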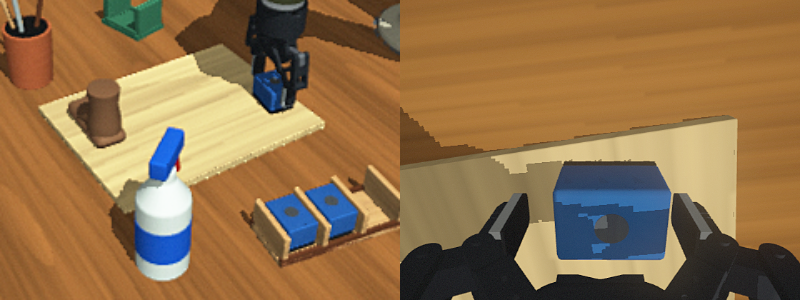

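The weight stands flat between the fingers on the board, at about (610,228) in the wrist half of the picture. The roughly 3 N reading is ambiguous, so I'll compare it with a free move at the same speed and then a slower drag the other way.

Call:
step_arm([
  [[0,0.5,0],[0,0,0],100],
  [[0,1.0,0],[0,0,0],100],
  [[0,1.5,0],[0,0,0],100],
])

```text
time_s: 8.1
eef_pos: [416.2, 45.6, 17.9]
ee_rot: [-0.0, 0.055, 0.998, -0.0]
force: [0.5, -0.4, -0.3]
grip_width: 1.0
grip_force: 0.0
```

Call:
step_arm([
  [[0,0.5,0],[0,0,0],100],
  [[0,1.0,0],[0,0,0],100],
  [[0,1.2,0],[0,0,0],100],
  [[0,1.4,0],[0,0,0],100],
  [[0,1.6,0],[0,0,0],100],
  [[0,1.8,0],[0,0,0],100],
  [[0,2.0,0],[0,0,0],100],
])

```text
time_s: 8.98
eef_pos: [418.4, 65.1, 18.0]
ee_rot: [0.0, 0.055, 0.998, -0.0]
force: [-0.3, -2.0, 0.8]
grip_width: 0.997
grip_force: 1.2
```

Call:
step_arm([
  [[0,0.3,0],[0,0,0],100],
  [[0,0.6,0],[0,0,0],100],
  [[0,0.9,0],[0,0,0],100],
])

```text
time_s: 9.35
eef_pos: [419.4, 74.2, 18.0]
ee_rot: [0.0, 0.055, 0.998, 0.0]
force: [-0.2, -2.7, 2.0]
grip_width: 1.003
grip_force: 1.2
```

Call:
step_arm([
  [[0,0.3,0],[0,0,0],100],
  [[0,0.6,0],[0,0,0],100],
])

```text
time_s: 9.6
eef_pos: [420.1, 80.1, 18.0]
ee_rot: [0.0, 0.055, 0.998, -0.0]
force: [-0.6, -2.7, 2.1]
grip_width: 1.002
grip_force: 1.3
```

Call:
step_arm([
  [[0,-0.6,0],[0,0,0],100],
  [[0,-1.2,-0.5],[0,0,0],100],
  [[0,-1.2,-0.5],[0,0,0],84],
  [[0,-1.2,-0.5],[0,0,0],84],
  [[0,-1.2,-0.5],[0,0,0],84],
])

```text
time_s: 10.22
eef_pos: [418.7, 68.0, 22.9]
ee_rot: [-0.0, 0.055, 0.998, 0.0]
force: [0.0, -0.6, -0.0]
grip_width: 0.838
grip_force: 0.0
```

Call:
step_arm([
  [[0,-0.5,0],[0,0,0],84],
  [[0,-1.0,0],[0,0,0],84],
  [[0,-1.4,0],[0,0,0],84],
  [[0,-1.7,0],[0,0,0],84],
  [[0,-2.0,0],[0,0,0],84],
])

```text
time_s: 10.85
eef_pos: [416.4, 47.9, 22.9]
ee_rot: [-0.0, 0.055, 0.998, 0.0]
force: [-0.4, 1.7, -0.7]
grip_width: 0.84
grip_force: 1.0
```

Call:
step_arm([
  [[0,-0.3,0],[0,0,0],84],
  [[0,-0.6,0],[0,0,0],84],
  [[0,-0.9,0],[0,0,0],84],
])

```text
time_s: 11.22
eef_pos: [415.5, 39.0, 22.9]
ee_rot: [-0.0, 0.055, 0.998, -0.0]
force: [0.3, 1.7, -1.5]
grip_width: 0.838
grip_force: 0.9
```

Call:
step_arm([
  [[0,-0.3,0],[0,0,0],84],
  [[0,-0.6,0],[0,0,0],84],
  [[0,-0.9,0],[0,0,0],84],
])

```text
time_s: 11.6
eef_pos: [414.5, 30.0, 22.9]
ee_rot: [-0.0, 0.055, 0.998, 0.0]
force: [0.0, 1.7, -1.6]
grip_width: 0.841
grip_force: 0.9
```

Pad force of about 0.9 N means weight A is slippery. I'll leave it here and go to the middle weight.

Call:
step_arm([
  [[0,0.6,0],[0,0,0],100],
  [[0,0.6,0],[0,0,0],100],
  [[0,0.6,-5],[0,0,0],100],
  [[0,0.6,-8],[0,0,0],100],
])

```text
time_s: 12.1
eef_pos: [415.6, 36.2, 104.7]
ee_rot: [0.001, 0.055, 0.998, -0.0]
force: [-1.0, 0.4, -0.4]
grip_width: 1.003
grip_force: 0.0
```

```bash
python3 -c "
from h import *
from rig import ctrl
s=ctrl.sense();print(s['eef_pos'],s['force'],s['grip_width'])
go(s,511.5,286,100,83.7);go(s,511.5,286,22.5,83.7)"
```

```text
[415.6  36.2 104.7] [-1.   0.4 -0.4] 1.00278429769059
shift cm [-6.8 25.9  0.5] turn [-0.   0.1 -0. ]
shift cm [-6.8 25.9  8.2] turn [-0.   0.1 -0. ]
```

Call:
step_arm([
  [[-1.5,6,0],[0,0,0],100],
  [[-3,12,0],[0,0,0],100],
  [[-4.5,18,0],[0,0,0],100],
  [[-6,23.5,0],[0,0,0],100],
  [[-6.8,25.9,0.5],[0,0,0],100],
  [[-6.8,25.9,2],[0,0,0],100],
  [[-6.8,25.9,5],[0,0,0],100],
  [[-6.8,25.9,7.4],[0,0,0],100],
])

```text
time_s: 13.1
eef_pos: [510.5, 285.0, 27.3]
ee_rot: [-0.001, 0.055, 0.998, -0.0]
force: [0.3, -0.1, 0.4]
grip_width: 0.998
grip_force: 0.0
```

Call:
step_arm([
  [[0,0,0.7],[0,0,0],100],
  [[0,0,0.7],[0,0,0],40],
  [[0,0,0.7],[0,0,0],40],
  [[0,0,0.7],[0,0,0],40],
  [[0,0,0.7],[0,0,0],40],
], squeeze=40)

```text
time_s: 13.72
eef_pos: [512.0, 286.4, 23.2]
ee_rot: [0.001, 0.055, 0.998, 0.001]
force: [-0.6, 1.5, 7.0]
grip_width: 0.69
grip_force: 46.6
```

Call:
step_arm([
  [[0,0,-2],[0,0,0],40],
  [[0,0,-5],[0,0,0],40],
  [[0,0,-6],[0,0,0],40],
  [[0,0,-6],[0,0,0],40],
])

```text
time_s: 14.22
eef_pos: [511.0, 285.9, 81.4]
ee_rot: [-0.0, 0.055, 0.998, -0.0]
force: [-0.1, 0.3, -9.3]
grip_width: 0.696
grip_force: 47.4
```

```bash
python3 -c "
from h import *
from rig import ctrl
s=ctrl.sense();print(s['eef_pos'],s['force'],s['grip_width'])
go(s,520,80,30,83.7)"
```

```text
[511.  285.9  81.4] [-0.1  0.3 -9.3] 0.6955013845193988
shift cm [ -3.2 -20.4   5.2] turn [-0. -0. -0.]
```

Call:
step_arm([
  [[-0.9,-6,0.5],[0,0,0],40],
  [[-1.8,-12,1],[0,0,0],40],
  [[-2.7,-17.5,1.5],[0,0,0],40],
  [[-3.2,-20.4,3],[0,0,0],40],
  [[-3.2,-20.4,4.5],[0,0,0],40],
  [[-3.2,-20.4,5],[0,0,0],40],
  [[-3.2,-20.4,5.2],[0,0,0],40],
  [[-3.2,-20.4,5.3],[0,0,0],40],
])

```text
time_s: 15.22
eef_pos: [520.8, 80.5, 29.1]
ee_rot: [0.0, 0.055, 0.999, 0.0]
force: [-0.0, -0.4, -8.0]
grip_width: 0.691
grip_force: 48.1
```

Call:
step_arm([
  [[0,0,0.15],[0,0,0],40],
  [[0,0,0.2],[0,0,0],40],
  [[0,0,0.2],[0,0,0],84],
  [[0,0,0.2],[0,0,0],84],
  [[0,0,0.5],[0,0,0],84],
  [[0,0,0.6],[0,0,0],84],
  [[0,0,0.6],[0,0,0],84],
])

```text
time_s: 16.1
eef_pos: [520.6, 79.8, 22.8]
ee_rot: [-0.0, 0.055, 0.998, 0.0]
force: [0.5, -0.3, 0.4]
grip_width: 0.838
grip_force: 0.0
```

Call:
step_arm([
  [[0,-0.4,0],[0,0,0],84],
  [[0,-0.7,0],[0,0,0],84],
  [[0,-1.0,0],[0,0,0],84],
  [[0,-1.3,0],[0,0,0],84],
  [[0,-1.6,0],[0,0,0],84],
])

```text
time_s: 16.73
eef_pos: [518.9, 64.4, 23.0]
ee_rot: [0.0, 0.055, 0.998, 0.001]
force: [0.6, 6.2, 0.2]
grip_width: 0.838
grip_force: 3.0
```

Call:
step_arm([
  [[0,-0.3,0],[0,0,0],84],
  [[0,-0.6,0],[0,0,0],84],
  [[0,-0.9,0],[0,0,0],84],
])

```text
time_s: 17.1
eef_pos: [517.9, 55.4, 23.0]
ee_rot: [0.0, 0.055, 0.998, 0.001]
force: [0.4, 6.4, -1.5]
grip_width: 0.841
grip_force: 3.0
```

Call:
step_arm([
  [[0,-0.3,0],[0,0,0],84],
  [[0,-0.6,0],[0,0,0],84],
  [[0,-0.9,0],[0,0,0],84],
])

```text
time_s: 17.48
eef_pos: [516.9, 46.5, 23.0]
ee_rot: [0.0, 0.055, 0.998, 0.001]
force: [1.1, 5.9, 0.5]
grip_width: 0.84
grip_force: 3.0
```

B reads about 6 N against about 1.5 N for A, so B probably grips. I'll drag the third weight to be sure.

Call:
step_arm([
  [[0,0.6,0],[0,0,0],100],
  [[0,0.6,0],[0,0,0],100],
  [[0,0.6,-5],[0,0,0],100],
  [[0,0.6,-8],[0,0,0],100],
  [[0,0.6,-8],[0,0,0],100],
])

```text
time_s: 18.1
eef_pos: [518.7, 51.9, 105.0]
ee_rot: [0.002, 0.055, 0.998, -0.0]
force: [-0.4, 0.0, -0.6]
grip_width: 0.999
grip_force: 0.0
```

```bash
python3 -c "
from h import *
from rig import ctrl
s=ctrl.sense();print(s['eef_pos'],s['force'],s['grip_width'])
go(s,569,278,100,83.7);go(s,569,278,22.5,83.7)"
```

```text
[518.7  51.9 105. ] [-0.4  0.  -0.6] 0.9994221712248197
shift cm [-2.5 23.   0.5] turn [-0.   0.3 -0. ]
shift cm [-2.5 23.   8.2] turn [-0.   0.3 -0. ]
```

Call:
step_arm([
  [[-0.6,6,0],[0,0,0],100],
  [[-1.2,12,0],[0,0,0],100],
  [[-2,18,0],[0,0,0],100],
  [[-2.5,22,0],[0,0,0],100],
  [[-2.5,23,0.5],[0,0,0],100],
  [[-2.5,23,2],[0,0,0],100],
  [[-2.5,23,5],[0,0,0],100],
  [[-2.5,23,7.4],[0,0,0],100],
])

```text
time_s: 19.1
eef_pos: [567.0, 275.9, 26.6]
ee_rot: [-0.001, 0.056, 0.998, -0.001]
force: [0.5, 0.6, -0.4]
grip_width: 1.001
grip_force: 0.0
```

Call:
step_arm([
  [[0,0,0.8],[0,0,0],100],
  [[0,0,0.8],[0,0,0],40],
  [[0,0,0.8],[0,0,0],40],
  [[0,0,0.8],[0,0,0],40],
  [[0,0,0.8],[0,0,0],40],
], squeeze=40)

```text
time_s: 19.73
eef_pos: [568.3, 277.6, 22.0]
ee_rot: [0.001, 0.055, 0.998, 0.0]
force: [0.3, -3.3, 6.6]
grip_width: 0.691
grip_force: 48.1
```

Call:
step_arm([
  [[0,0,-2],[0,0,0],40],
  [[0,0,-5],[0,0,0],40],
  [[0,0,-8],[0,0,0],40],
  [[0,0,-9],[0,0,0],40],
])

```text
time_s: 20.23
eef_pos: [568.0, 278.2, 112.8]
ee_rot: [0.001, 0.055, 0.998, 0.0]
force: [-0.0, -0.6, -7.6]
grip_width: 0.696
grip_force: 46.9
```

```bash
python3 -c "
from h import *
from rig import ctrl
s=ctrl.sense();print(s['eef_pos'],s['force'],s['grip_width'])
go(s,515,-55,30,83.7)"
```

```text
[568.  278.2 112.8] [-0.  -0.6 -7.6] 0.695687418959559
shift cm [  1.6 -33.7   8.2] turn [ 0.1  0.1 -0. ]
```

Call:
step_arm([
  [[0.3,-6,0],[0,0,0],40],
  [[0.6,-12,0],[0,0,0],40],
  [[0.9,-18,0],[0,0,0],40],
  [[1.2,-24,0],[0,0,0],40],
  [[1.5,-30,0],[0,0,0],40],
  [[1.6,-33.7,1],[0,0,0],40],
  [[1.6,-33.7,4],[0,0,0],40],
  [[1.6,-33.7,7],[0,0,0],40],
])

```text
time_s: 21.22
eef_pos: [514.1, -55.6, 39.7]
ee_rot: [-0.001, 0.056, 0.998, 0.0]
force: [0.7, 0.5, -8.1]
grip_width: 0.696
grip_force: 47.8
```

Call:
step_arm([
  [[0,0,1],[0,0,0],40],
  [[0,0,1.4],[0,0,0],40],
  [[0,0,1.5],[0,0,0],40],
  [[0,0,1.6],[0,0,0],40],
  [[0,0,1.6],[0,0,0],40],
])

```text
time_s: 21.85
eef_pos: [515.3, -55.5, 26.0]
ee_rot: [0.001, 0.055, 0.998, -0.0]
force: [-0.5, 0.2, 0.9]
grip_width: 0.694
grip_force: 48.8
```

On the board now, so I'll release and drag.

Call:
step_arm([
  [[0,0,0],[0,0,0],84],
  [[0,0,0],[0,0,0],84],
  [[0,0,0.3],[0,0,0],84],
  [[0,-0.4,0.3],[0,0,0],84],
  [[0,-0.7,0.3],[0,0,0],84],
  [[0,-1.0,0.3],[0,0,0],84],
  [[0,-1.3,0.3],[0,0,0],84],
  [[0,-1.6,0.3],[0,0,0],84],
])

```text
time_s: 22.85
eef_pos: [512.9, -71.4, 21.9]
ee_rot: [-0.0, 0.055, 0.998, 0.0]
force: [-0.5, 1.8, -0.6]
grip_width: 0.841
grip_force: 0.8
```

Call:
step_arm([
  [[0,-0.3,0],[0,0,0],84],
  [[0,-0.6,0],[0,0,0],84],
  [[0,-0.9,0],[0,0,0],84],
])

```text
time_s: 23.22
eef_pos: [511.9, -80.4, 21.9]
ee_rot: [-0.0, 0.055, 0.998, 0.0]
force: [0.5, 1.3, -1.3]
grip_width: 0.84
grip_force: 0.8
```

Call:
step_arm([
  [[0,-0.3,0],[0,0,0],84],
  [[0,-0.6,0],[0,0,0],84],
  [[0,-0.9,0],[0,0,0],84],
])

```text
time_s: 23.6
eef_pos: [510.9, -89.3, 21.9]
ee_rot: [-0.0, 0.055, 0.998, 0.0]
force: [0.8, 1.2, -1.2]
grip_width: 0.837
grip_force: 0.8
```

B is the gripping one: 6 N against about 1.4 N for A and C. Next I'll look at the holder from near.

Call:
step_arm([
  [[0,0.6,0],[0,0,0],100],
  [[0,0.6,0],[0,0,0],100],
  [[0,0.6,-5],[0,0,0],100],
  [[0,0.6,-10],[0,0,0],100],
])

```text
time_s: 24.1
eef_pos: [511.4, -83.0, 123.1]
ee_rot: [-0.0, 0.055, 0.998, 0.0]
force: [-0.0, -0.4, -0.8]
grip_width: 1.001
grip_force: 0.0
```

```bash
python3 -c "
from h import *
from rig import ctrl
s=ctrl.sense();print(s['eef_pos'],s['force'],s['grip_width'])
go(s,490,-285,190,16.5)"
```

```text
[511.4 -83.  123.1] [-0.  -0.4 -0.8] 1.0009954771347087
shift cm [ -0.1 -20.3  -6.7] turn [-0.  -0.  67.2]
```

Call:
step_arm([
  [[-0.1,-20.3,-6.7],[0,0,67.2],100],
  [[-0.1,-20.3,-6.7],[0,0,67.2],100],
  [[-0.1,-20.3,-6.7],[0,0,67.2],100],
  [[-0.1,-20.3,-6.7],[0,0,67.2],100],
  [[-0.1,-20.3,-6.7],[0,0,67.2],100],
  [[-0.1,-20.3,-6.7],[0,0,67.2],100],
  [[-0.1,-20.3,-6.7],[0,0,67.2],100],
  [[-0.1,-20.3,-6.7],[0,0,67.2],100],
])

```text
time_s: 25.1
eef_pos: [490.3, -285.0, 189.0]
ee_rot: [0.0, 0.598, 0.801, -0.0]
force: [-0.6, -0.1, -0.5]
grip_width: 1.001
grip_force: 0.0
```

```bash
python3 - <<'E'
from h import *
from rig import ctrl
c=ctrl.capture("wrist"); cv2.imwrite("pics/w3.png",c["img"][:,:,::-1]); np.savez("w3.npz",**c)
t=ctrl.capture("top"); np.savez("t3.npz",**t); s=ctrl.sense(); print(s["eef_pos"],s["joints"])
E
```

```text
[ 490.3 -285.   188.9] [-0.7  0.4  1.4 -0.   1.3 -1. ]
```

View pics/w3.png

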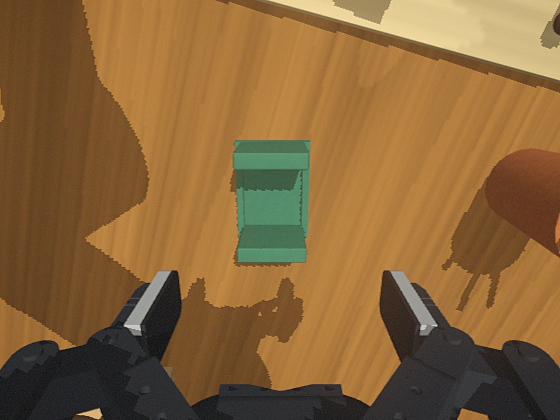

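The holder is at about (272,202) in the wrist view: the near cheek's top spans rows 151–169 and columns 234–309, and the far cheek's top spans rows 247–263 and columns 238–306.

```bash
python3 - <<'E'
from h import *
c=dict(np.load("w3.npz")); g=cv2.cvtColor(c["img"],cv2.COLOR_RGB2HSV)
for col in (255,272,290): print(col,[(r,int(g[r,col,2])) for r in list(range(138,176,2))+list(range(240,268,2))])
for row in (160,255): print(row,[(k,int(g[row,k,0])) for k in list(range(228,244,1))+list(range(300,314,1))])
p=ray(c,[(234,152.5),(309,150),(309.5,168),(235,170),(238,248),(305,246.5),(306,262),(238,263)],63); print(p)
n,f=p[:4].mean(0),p[4:].mean(0); ctr=(n+f)/2; d=n-f; print("holder",ctr,"len",np.hypot(*d),"yaw",np.degrees(np.arctan2(-d[0],d[1])))
for a,b in((0,1),(3,2),(4,5),(7,6)): print("x edge",np.hypot(*(p[b]-p[a])),np.degrees(np.arctan2(*(p[b]-p[a])[::-1])))
t=dict(np.load("t3.npz"))
for b in blobs(mask(t,(105,120,50),(125,255,255)),60):
    r=rect(ray(t,b,52)); print("blue",b.mean(0),np.array(r[0]),np.array(r[1]),r[2])
E
```

```text
255 [(138, 189), (140, 114), (142, 111), (144, 111), (146, 110), (148, 112), (150, 116), (152, 113), (154, 152), (156, 144), (158, 146), (160, 144), (162, 144), (164, 145), (166, 141), (168, 139), (170, 90), (172, 96), (174, 95), (240, 112), (242, 113), (244, 112), (246, 113), (248, 135), (250, 147), (252, 146), (254, 145), (256, 143), (258, 141), (260, 144), (262, 91), (264, 124), (266, 155)]
272 [(138, 194), (140, 115), (142, 111), (144, 113), (146, 114), (148, 112), (150, 112), (152, 112), (154, 150), (156, 147), (158, 146), (160, 144), (162, 142), (164, 144), (166, 141), (168, 140), (170, 82), (172, 95), (174, 93), (240, 114), (242, 114), (244, 113), (246, 110), (248, 131), (250, 146), (252, 144), (254, 147), (256, 142), (258, 144), (260, 143), (262, 90), (264, 117), (266, 176)]
290 [(138, 189), (140, 112), (142, 112), (144, 113), (146, 112), (148, 115), (150, 115), (152, 112), (154, 151), (156, 149), (158, 148), (160, 146), (162, 142), (164, 145), (166, 143), (168, 141), (170, 84), (172, 95), (174, 92), (240, 116), (242, 117), (244, 115), (246, 116), (248, 113), (250, 149), (252
[... 693 characters left out ...]
, (308, 16), (309, 16), (310, 16), (311, 16), (312, 16), (313, 17)]
[[ 446.6 -265.4]
 [ 501.5 -247.1]
 [ 506.3 -260.5]
 [ 450.7 -278.7]
 [ 469.7 -343.7]
 [ 523.7 -326.2]
 [ 529.  -340. ]
 [ 473.2 -357.6]]
holder [ 487.6 -302.4] len 82.10904428525762 yaw 15.992949364750691
x edge 57.86918299834808 18.424613924881637
x edge 58.43167353161734 18.07972893895825
x edge 56.73753899065705 17.938189435164766
x edge 58.479141530592365 17.469658638795323
blue [266.6 291.9] [415.6  35.4] [54.6 39.3] 84.16683197021484
blue [317.3 247.4] [513.6 -83.4] [55.2 37.2] 84.18548583984375
blue [259.7 247.3] [518.7  52.7] [50.4 38.8] 88.56681060791016
blue [170.  147.2] [754.2 252.1] [76.7 22.7] 41.03019714355469
```

```bash
python3 - <<'E'
from h import *
from rig import ctrl
c=dict(np.load("w3.npz"))
n=ray(c,[(233,153),(309,153),(309,169.5),(234,169.5)],63); f=ray(c,[(237,248),(305.5,248.5),(306,261.7),(238,261.7)],63)
print(n,f)
d=n.mean(0)-f.mean(0); print((n.mean(0)+f.mean(0))/2,"yaw",np.degrees(np.arctan2(-d[0],d[1])), "inner mid",(n[2:].mean(0)+f[:2].mean(0))/2,"inner gap",np.hypot(*(n[2:].mean(0)-f[:2].mean(0))))
for q in(n,f): print([np.degrees(np.arctan2(*(q[b]-q[a])[::-1])) for a,b in((0,1),(3,2))])
t=dict(np.load("top0.npz"))
go(ctrl.sense(),520,50,190,-6.3)
E
```

```text
[[ 446.  -266. ]
 [ 502.2 -249.4]
 [ 506.3 -261.8]
 [ 449.9 -278.5]] [[ 468.9 -343.9]
 [ 524.7 -327.9]
 [ 528.9 -339.7]
 [ 472.9 -356.3]]
[ 487.5 -302.9] yaw 16.2549471669546 inner mid [ 487.4 -303. ] inner gap 68.38583476210611
[np.float64(16.501947293619796), np.float64(16.50486314579843)]
[np.float64(16.05704486931018), np.float64(16.522988965191047)]
shift cm [31.3 12.4 -0.1] turn [-0.   0.  22.8]
```

Call:
step_arm([
  [[31.3,12.4,0],[0,0,22.8],100],
  [[31.3,12.4,0],[0,0,22.8],100],
  [[31.3,12.4,0],[0,0,22.8],100],
  [[31.3,12.4,0],[0,0,22.8],100],
  [[31.3,12.4,0],[0,0,22.8],100],
  [[31.3,12.4,0],[0,0,22.8],100],
  [[31.3,12.4,0],[0,0,22.8],100],
  [[31.3,12.4,0],[0,0,22.8],100],
])

```text
time_s: 26.2
eef_pos: [520.4, 49.6, 188.9]
ee_rot: [0.0, 0.745, 0.667, -0.0]
force: [0.8, 0.7, -0.2]
grip_width: 1.001
grip_force: 0.0
```

```bash
python3 - <<'E'
from h import *
from rig import ctrl
c=ctrl.capture("wrist"); cv2.imwrite("pics/w4.png",c["img"][:,:,::-1]); np.savez("w4.npz",**c)
s=ctrl.sense(); print(s["eef_pos"])
for b in blobs(mask(c,(100,120,90),(125,255,255)),800):
    r=rect(ray(c,b,52)); print(b.mean(0),np.array(r[0]),np.array(r[1]),r[2])
E
```

```text
[520.4  49.3 188.9]
[286.7 293.3] [515.7 -57.7] [42.4 42.1] 85.29259490966797
[162. 209.] [417.2  39.3] [65.2 44.3] 83.67070770263672
[277.  181.9] [517.7  52.8] [57.5 42.2] 83.68354797363281
```

View pics/w4.png

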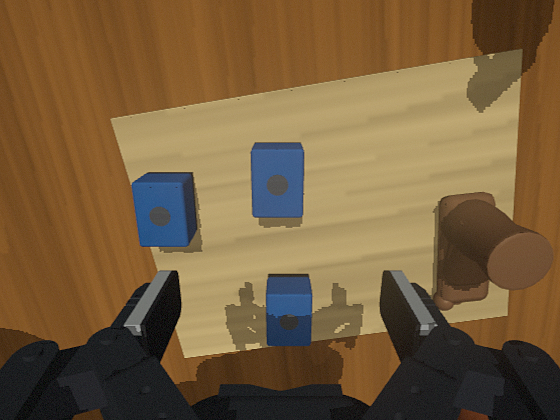

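All three weights stand flat: B's dot is at (277,185), A's at (160,216) and C's at (289,322).

```bash
python3 - <<'E'
from h import *
from rig import ctrl
c=dict(np.load("w4.npz")); g=cv2.cvtColor(c["img"],cv2.COLOR_RGB2HSV)
m=((g[:,:,1]<110)&(g[:,:,2]<140)).astype(np.uint8)*255; m[:160]=0;m[200:]=0;m[:,:262]=0;m[:,292:]=0
b=max(blobs(m,20),key=len); u=(b.max(0)+b.min(0))/2; print("dot",u,ray(c,u,52))
print(g[138:156:2,277,2],g[210:222:2,277,2])
p=ray(c,[(277,150),(277,217),(251.5,185),(303,185)],52);print(p)
s=ctrl.sense(); go(s,518,51.5,28,-6.3)
E
```

```text
dot [277. 185.] [[517.5  51.5]]
[181 184 111 108 111 102 150 139 139] [132 134 134 121 129 122]
[[520.8  80.5]
 [514.3  23.3]
 [496.5  53.9]
 [538.9  49.2]]
shift cm [ 0.2 -0.3 16.1] turn [-0.   0.  -0.1]
```

Call:
step_arm([
  [[0.2,-0.3,5],[0,0,0],100],
  [[0.2,-0.3,10],[0,0,0],100],
  [[0.2,-0.3,13.5],[0,0,0],100],
  [[0.2,-0.3,15.3],[0,0,0],100],
  [[0.2,-0.3,16],[0,0,0],100],
  [[0.2,-0.3,16],[0,0,0],100],
  [[0.2,-0.3,16],[0,0,0],20],
  [[0.2,-0.3,16],[0,0,0],20],
], squeeze=40)

```text
time_s: 27.25
eef_pos: [518.0, 52.5, 29.6]
ee_rot: [0.0, 0.745, 0.667, 0.0]
force: [0.5, 0.2, -0.1]
grip_width: 0.601
grip_force: 0.0
```

Call:
step_arm([
  [[0,0,0],[0,0,0],20],
  [[0,0,0],[0,0,0],20],
  [[0,0,0],[0,0,0],20],
])

```text
time_s: 27.62
eef_pos: [518.3, 52.5, 29.7]
ee_rot: [0.001, 0.745, 0.667, 0.001]
force: [0.3, -0.8, 5.9]
grip_width: 0.503
grip_force: 43.4
```

Call:
step_arm([
  [[0,0,-2],[0,0,0],20],
  [[0,0,-6],[0,0,0],20],
  [[0,0,-10],[0,0,0],20],
  [[0,0,-12],[0,0,0],20],
  [[0,0,-12],[0,0,0],20],
])

```text
time_s: 28.25
eef_pos: [517.5, 52.7, 149.0]
ee_rot: [0.0, 0.745, 0.667, 0.0]
force: [-0.5, -0.9, -8.0]
grip_width: 0.503
grip_force: 44.2
```

```bash
python3 -c "
from h import *
from rig import ctrl
s=ctrl.sense();print(s['eef_pos'],s['force'],s['grip_width'])
go(s,487.5,-303,110,16.3)"
```

```text
[517.5  52.7 149. ] [-0.5 -0.9 -8. ] 0.5025142529743111
shift cm [-35.7   0.9   3.9] turn [  0.    0.  -22.6]
```

Call:
step_arm([
  [[-6,0.1,0],[0,0,-4],20],
  [[-12,0.3,0],[0,0,-8],20],
  [[-18,0.4,0],[0,0,-12],20],
  [[-24,0.6,0],[0,0,-16],20],
  [[-30,0.7,1],[0,0,-20],20],
  [[-34,0.9,2.5],[0,0,-22],20],
  [[-35.6,0.9,3.9],[0,0,-22.6],20],
  [[-35.6,0.9,3.9],[0,0,-22.6],20],
])

```text
time_s: 29.25
eef_pos: [486.1, -301.6, 107.1]
ee_rot: [-0.003, 0.6, 0.8, 0.0]
force: [0.3, 0.6, -6.9]
grip_width: 0.505
grip_force: 44.0
```

```bash
python3 - <<'E'
from h import *
from rig import ctrl
c=ctrl.capture("wrist"); cv2.imwrite("pics/w5.png",c["img"][:,:,::-1]); np.savez("w5.npz",**c)
s=ctrl.sense();print(s['eef_pos'],s['force'],s['grip_width'])
go(s,487.3,-302.1,26,16.3)
E
```

```text
[ 486.8 -301.1  108.4] [ 0.3 -0.  -6.4] 0.5056027358276745
shift cm [-0.1  0.   8.2] turn [-0.1 -0.2 -0. ]
```

View pics/w5.png

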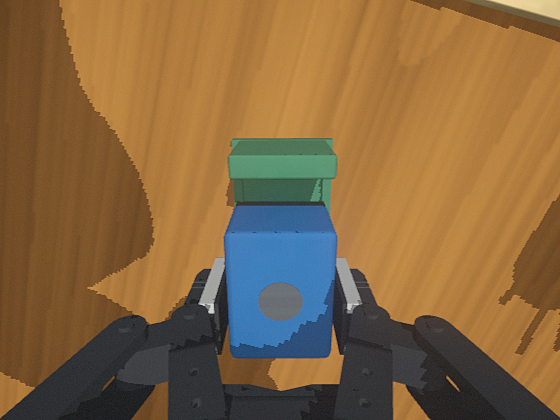

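The weight is held level, with its +y top edge at row 232, bottom edge at row 205 and dot at (281,301). The near cheek's inner top edge is at row 179, columns 229–336.

```bash
python3 - <<'E'
from h import *
c=dict(np.load("w5.npz")); a=np.radians(16.3); Y=np.array([-np.sin(a),np.cos(a)]); X=np.array([np.cos(a),np.sin(a)])
g=cv2.cvtColor(c["img"],cv2.COLOR_RGB2HSV)
print([(r,int(g[r,270,0]),int(g[r,270,2])) for r in list(range(150,158))+list(range(175,184))+list(range(198,212))+list(range(228,238))])
H=np.array([487.5,-303])
for nm,uv,z in(("cheek in",(282,179),63),("cheek out",(282,154.5),63),("cheek L",(229,170),63),("cheek R",(336,170),63),("bot edge",(281,204),90.7),("top edge",(281,232),130.7),("dot",(281,301),130.7)):
    p=ray(c,uv,z)[0]; print(nm,p,"x,y in holder",(p-H)@X,(p-H)@Y)
E
```

```text
[(150, 67, 117), (151, 66, 122), (152, 67, 120), (153, 66, 118), (154, 67, 110), (155, 72, 143), (156, 71, 163), (157, 73, 155), (175, 72, 149), (176, 72, 151), (177, 73, 137), (178, 71, 112), (179, 71, 90), (180, 70, 93), (181, 71, 97), (182, 72, 94), (183, 73, 97), (198, 76, 99), (199, 75, 95), (200, 75, 97), (201, 79, 76), (202, 120, 52), (203, 108, 58), (204, 102, 58), (205, 109, 90), (206, 106, 154), (207, 105, 147), (208, 105, 145), (209, 105, 146), (210, 105, 144), (211, 104, 142), (228, 105, 152), (229, 106, 153), (230, 105, 154), (231, 106, 169), (232, 105, 175), (233, 105, 184), (234, 104, 192), (235, 104, 194), (236, 104, 192), (237, 104, 190)]
cheek in [ 477.4 -270.4] x,y in holder -0.5654754005452229 34.12389146675658
cheek out [ 473.6 -257.3] x,y in holder -0.5595683880682927 47.739679396301284
cheek L [ 448.2 -273.6] x,y in holder -29.50908972483351 39.236709555125174
cheek R [ 504.2 -257.3] x,y in holder 28.895217823505746 39.158035595666185
bot edge [ 478.3 -275.4] x,y in holder -1.0941221703213921 29.109804678966352
top edge [ 477.5 -272.6] x,y in holder -1.0491097662187805 31.94415719368841
dot [ 485.8 -301.2] x,y in holder -1.0890106314758843 2.2117258938133384
```

Call:
step_arm([
  [[-0.1,0.1,1],[0,0,0],20],
  [[-0.1,0.1,2.5],[0,0,0],20],
  [[-0.1,0.1,4],[0,0,0],20],
  [[-0.1,0.1,5.5],[0,0,0],20],
  [[-0.1,0.1,6.5],[0,0,0],20],
  [[-0.1,0.1,7.2],[0,0,0],20],
  [[-0.1,0.1,7.5],[0,0,0],20],
  [[-0.1,0.1,7.7],[0,0,0],20],
])

```text
time_s: 30.3
eef_pos: [488.7, -303.1, 33.1]
ee_rot: [0.0, 0.6, 0.8, -0.0]
force: [-0.8, 0.5, -7.3]
grip_width: 0.503
grip_force: 44.0
```

```bash
python3 -c "
from h import *
from rig import ctrl
s=ctrl.sense();print(s['eef_pos'],s['force'],s['grip_width'])
go(s,487.3,-302.1,26,16.3)"
```

```text
[ 488.7 -303.1   33.1] [-0.8  0.5 -7.3] 0.5034589289748613
shift cm [ 0.1 -0.1  0.7] turn [ 0.  0. -0.]
```

Call:
step_arm([
  [[0.1,-0.1,0.2],[0,0,0],20],
  [[0.1,-0.1,0.4],[0,0,0],20],
  [[0.1,-0.1,0.5],[0,0,0],20],
  [[0.1,-0.1,0.6],[0,0,0],20],
  [[0.1,-0.1,0.65],[0,0,0],20],
  [[0.1,-0.1,0.65],[0,0,0],20],
])

```text
time_s: 31.05
eef_pos: [487.4, -302.3, 26.4]
ee_rot: [-0.0, 0.6, 0.8, -0.0]
force: [0.3, -0.7, -8.0]
grip_width: 0.506
grip_force: 44.0
```

Call:
step_arm([
  [[0,0,0.05],[0,0,0],20],
  [[0,0,0.1],[0,0,0],20],
  [[0,0,0.1],[0,0,0],20],
])

```text
time_s: 31.42
eef_pos: [487.4, -302.3, 25.8]
ee_rot: [0.0, 0.6, 0.8, -0.0]
force: [-1.7, 1.7, -2.8]
grip_width: 0.503
grip_force: 44.6
```

It has touched down, so I'll release and go straight up.

Call:
step_arm([
  [[0,0,0.1],[0,0,0],80],
  [[0,0,0.1],[0,0,0],80],
  [[0,0,0.1],[0,0,0],80],
  [[0,0,-2],[0,0,0],80],
  [[0,0,-6],[0,0,0],80],
  [[0,0,-11],[0,0,0],80],
  [[0,0,-15],[0,0,0],80],
  [[0,0,-15],[0,0,0],80],
])

```text
time_s: 32.42
eef_pos: [488.4, -303.1, 178.7]
ee_rot: [0.003, 0.6, 0.8, -0.0]
force: [-0.1, 0.2, -0.8]
grip_width: 0.799
grip_force: 0.0
```

```bash
python3 - <<'E'
from h import *
from rig import ctrl
s=ctrl.sense();print(s['eef_pos'],s['force'],s['grip_width'])
w=ctrl.capture("wrist")["img"][:,:,::-1]; sc=ctrl.capture("scene")["img"][100:340,120:440,::-1]
cv2.imwrite("pics/end.png",np.hstack([cv2.resize(w,(400,300)),cv2.resize(sc,(400,300))]))
E
```

```text
[ 488.4 -303.1  178.7] [-0.1  0.2 -0.8] 0.7992068729545315
```

View pics/end.png

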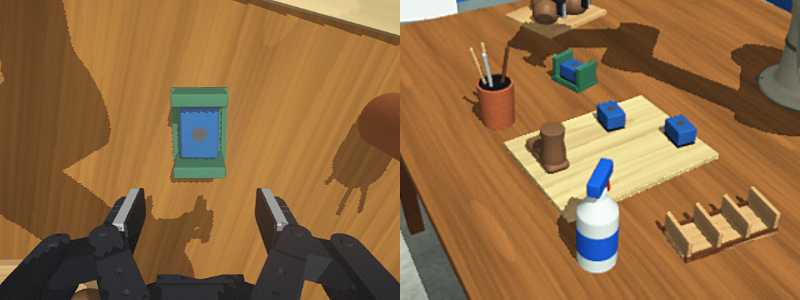

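The weight sits flat in the holder at (200,134) in the left half. The two slippery ones stand on the board at (610,115) and (680,130) in the right half, and the foot, bottle and cup are where they were.

```bash
python3 -c "
from rig import ctrl
print(ctrl.finish_job())"
```

```text
the job is handed in; nothing more can be done
None
```

The middle weight dragged hardest (about 6 N, a little under the expected 7–9.5 N, against roughly 1–2 N for the other two), so I set it sole down in the green holder, left the slippery two sole down on the board, and handed the job in at about 32 s.

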